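# Chuck a sample tube in the inclined tube spinner

### The job

Take the shorter of the two capped tubes out of the white rack and put it, cap outward, all the way down into the tilted chuck of the tube spinner. Then turn the chuck's knurled sleeve clockwise (looking into its open end), regrasping as often as needed, until its three jaws have closed on the tube and grip it firmly - but stop once the sleeve has tightened, for overtightening cracks the tube. Leave the long tube, the flask and the beaker where they stand.

Things in the scene. Friction and masses are not known exactly. Their poses are not given: they have to be found in the camera images.
- spinner: Bench tube spinner, fixed: grey base plate 164 x 160 mm, 17 mm high, with a control box 47 mm high on its +y side, a yoke and a white motor housing that carries the chuck. Origin: on the trolley top, under the yoke; z up. The chuck leans to its -x.
- chuck: The spinner's chuck, axis leaning 33 degrees from vertical. Origin: centre of its open end face, 168 mm above the trolley; z: the axis, out of the open end. Three jaws flush with the face sit inside a knurled dark sleeve. Loaded, the tube stands 34 mm out of the face. Behind the sleeve: fixed ring 55 mm across (z -60 to -47 mm), housing 68 mm across below z = -78 mm.
- sleeve_grip (a point): Point on the chuck axis 10 mm under the face, a good height to grip the sleeve (57 mm across, z -44 to -1 mm in the chuck frame). Clockwise looking into the open end (negative about chuck z) closes the jaws. The sleeve is round, unmarked, stays where left; its start angle differs each time and is not reported: the jaws meet the tube after 1.3 to 2.5 rad. Turns at most 4.4 rad.
- bore_stop (a point): Flat stop at the bottom of the chuck's bore, on the axis, 76 mm under the face, where the tube's foot shall stand. The bore is 24 mm across; the open jaws leave a circle of 24 to 28 mm at the mouth.
- jaw0: One of three coupled jaws, 14 mm long, gripping face 6 mm wide. Moves toward its own -x, 2 mm per radian of sleeve; its own +x points from the axis to it; face 14.2 mm from the axis when the origin lies on the axis (fully open). Turning the loose sleeve takes 0.25 N m; against the tube about 0.4 N m per radian adds to it, 0.06 N m per 10 N at each jaw.
- jaw1: Second jaw, like jaw0, 120 degrees round. A firm grip is over 10 N at each jaw; 20 to 35 N is right: 0.12 to 0.2 N m above the loose sleeve (compare readings taken alike: at a stop, friction can hold up to 0.25 N m either way; the gripped tube pushes the sleeve back open), 0.3 to 0.5 rad past first contact. When released, friction keeps up to 40 N.
- jaw2: Third jaw, like jaw0, 240 degrees round. Over 60 N at a jaw (0.36 N m above the loose sleeve, about 0.8 rad past first contact) cracks the tube.
- tube: The tube to load: capped round sample tube, 110 mm long, 19 mm across, 20 to 45 g; the shorter of the two in the rack. Origin: centre of its foot; z: along the tube toward the cap. It starts upright in an end hole of the rack, its foot 6 mm above the trolley top, its top at 116 mm, with up to 2 mm of play.
- long_tube: Bystander: a like tube, 138 mm long, upright in the rack's other end hole, 96 mm from the short one. Origin: centre of its foot.
- rack: White plastic tube rack, 56 x 150 mm and 65 mm high, fixed, with three 22 mm holes in a row along its y axis, 48 mm apart, the outer two occupied. Origin: centre of its underside; z up, y along the row.
- flask: Bystander: clear conical flask, 78 mm across, 135 mm high, loose, at the back of the trolley. Origin: centre of its underside.
- beaker: Bystander: clear beaker, 72 mm across, 90 mm high, loose, at the back of the trolley. Origin: centre of its underside.
Things that resemble listed ones, but are neither listed nor needed, are in the scene too. Leave any yellow look-alike of the tube alone.

How it is judged:
By the outcome, as a careful person would: the job done as asked, in the order asked, and still so for the second after the job is handed in, with the robot touching nothing.
It also fails if it takes over 61 s, if anything falls off the work surface, if the arm or the gripper's body presses on something with over 40 N, if the wrist force passes 120 N, or if a joint passes its speed limit or range.

### The arm

A 6-joint arm with a two-finger parallel gripper is mounted at the origin on a cart in front of the work surface, level with it; the furniture and walls round the work are solid. World frame = base frame: x ahead of the robot, y to its left, z up, the work surface at z = 0. Lengths are in m, angles in rad, forces in N, time in s.
With the tool pointing down it reaches from about 0.325 to 0.9 m from the base axis. Payload 6.1 kg.
Tool frame: the origin (TCP) lies midway between the tips of the shut fingers; the grasp point (between the pads) lies 19 mm behind it; x points along the fingers, y is the direction in which the jaws open and shut, and the axes are right-handed (so a half turn about x gives the same grasp; the last joint's range is limited). The gripper opens to 85 mm and grips with 20 to 120 N. Pads are 22 mm wide; open, the fingers measure 114 mm over their backs; the gripper's body (76 mm by 85 mm) begins 54 mm behind the grasp point. The pads swing forward as they close: fully open they stand 13 mm farther back than shut.
Start: joints at [1.097, 0.22, 1.526, -0, 1.395, -0.126], TCP at [0.213, 0.588, 0.231] pointing down, gripper open.
Joint ranges: [-2.98, 2.98], [-0.91, 2.08], [0.09, 2.57], [-1.24, 4.39], [0.2, 2.65], [-2.68, 2.68]. Speed limits (rad/s): [2.57, 2.57, 3.01, 3.14, 3.14, 3.14].

### API

Orientations are given as [roll, pitch, yaw] about the fixed x, y, z axes, in that order (R = Rz(yaw) Ry(pitch) Rx(roll)).
In Python, from plant import movep, move_l, set_joints, gripper_to, hold, inverse_kinematics, observe, get_image, get_calibration, Unreachable, job_done gives the robot as it stands. Calls block until the motion is done:
- movep(position, orientation): joint-space move of the TCP to a pose.
- move_l(position, feed=0.15, rotation=None, max_force=None): straight line of the TCP; rotation=None keeps the orientation; feed is the mean speed in m/s. With max_force (N) it stops when the force on the tool has changed by that much, and returns True; else False.
- set_joints(angles): joint-space move.
- gripper_to(opening, f_grip=None): finger opening in m; f_grip is the grip in N (None keeps the last); returns when the fingers have stopped.
- hold(seconds).
- inverse_kinematics(position, orientation): joint angles nearest the present ones, or None.
- observe(): the state.
- get_image(name): name is "side" or "top"; returns (picture, depth): 384x512x3 uint8, red, green, blue; 384x512 float32, m along the optical axis (not along the pixel's ray), 0 where there is no reading.
- get_calibration(name): a dict with "intrinsics" (3x3 intrinsics, pixels), "world_from_camera" (4x4, takes a point from camera to world coordinates). Camera axes: x right, y down, z forward; pixel columns grow to the right and rows downward; lengths in m; the calibration is good to about 2 mm. A picture is of the moment at which its call begins. get_calibration takes no time and is no camera call.
A pose or a line that the arm cannot do raises Unreachable and nothing moves.
- job_done(): hands the job in, once; it reports no verdict.
The state is a dict: "time_s": time; "q": joint angles; "joint_velocities": joint speeds; "joint_torque": joint torques, N m; "eef_pos": TCP position; "tcp_rot": TCP orientation; "ft_force": force on the tool from outside, world axes, zero at the start; "torque": the same for the moment, N m; "opening": finger opening in m.
Only numpy, scipy, OpenCV 4.12 (cv2) and the standard library are available. Lean on these libraries where they do the work, as an engineer would, in place of code of your own. Each camera call takes 0.05 s, during which the arm holds its last target.

## Working session

There is one attempt and no reset: what is moved stays moved. The work goes in short steps, each a Python script; the robot and the scene stay as the last script left them, time stands still between calls to the robot, and variables do not carry over. Pictures are saved under pics/ and viewed, and the job is handed in when it is done.

```bash
ls; mkdir -p pics; python3 - <<'E'
from plant import *
import cv2,numpy as np
for n in ["side","top"]:
    p,d=get_image(n); cv2.imwrite(f"pics/{n}0.png",p[:,:,::-1]); np.savez(f"{n}0.npz",p=p,d=d)
    c=get_calibration(n); print(n,np.round(c["intrinsics"],1).tolist(),np.round(c["world_from_camera"],4).tolist())
o=observe();print({k:np.round(v,3).tolist() for k,v in o.items()})
E
```

```text
pics
side [[494.1, 0.0, 248.1], [0.0, 494.1, 195.2], [0.0, 0.0, 1.0]] [[0.9238, -0.1487, 0.3528, 0.2525], [-0.3828, -0.3705, 0.8463, -0.9848], [0.0049, -0.9168, -0.3992, 0.5568], [0.0, 0.0, 0.0, 1.0]]
top [[351.7, 0.0, 254.7], [0.0, 351.7, 192.6], [0.0, 0.0, 1.0]] [[-0.1095, -0.9655, 0.2365, 0.4281], [-0.994, 0.1071, -0.0227, -0.0945], [-0.0034, -0.2375, -0.9714, 0.94], [0.0, 0.0, 0.0, 1.0]]
{'time_s': 0.1, 'q': [1.097, 0.221, 1.527, 0.0, 1.395, -0.126], 'joint_velocities': [0.001, -0.001, -0.002, -0.0, 0.001, 0.002], 'joint_torque': [0.001, -49.824, -39.055, -0.0, 0.006, 0.0], 'eef_pos': [0.213, 0.587, 0.23], 'tcp_rot': [-1.703, 1.569, -2.05], 'ft_force': [0.163, -0.009, 0.578], 'torque': [-0.043, 0.031, -0.013], 'opening': 0.086}
```

View pics/side0.png

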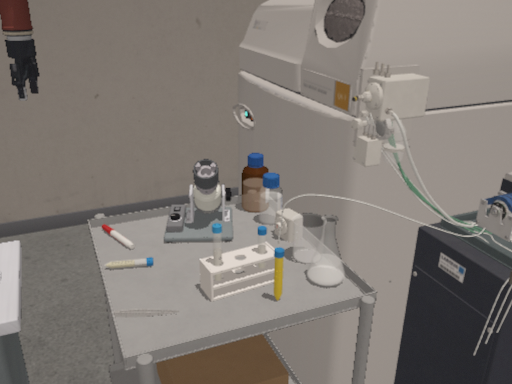

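View pics/top0.png

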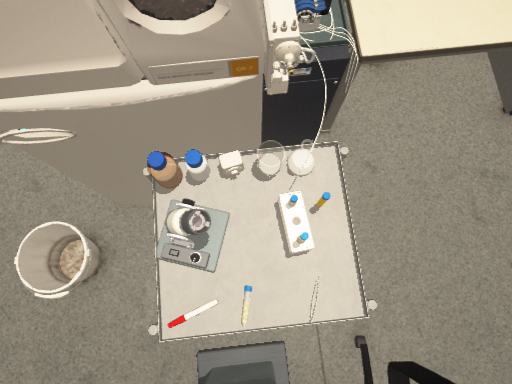

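The side view shows the rack with two blue-capped tubes: left cap at (217,228), which looks taller, and right cap at (262,232). A yellow look-alike stands at (279,275) and the spinner at (205,205). In the top view the caps are at (294,200) and (303,237). Next I'll measure them.

```bash
cat > h.py <<'E'
import numpy as np,cv2
from plant import *
def cal(n):
    c=get_calibration(n);return np.array(c["intrinsics"]),np.array(c["world_from_camera"])
def cloud(n,d):
    K,T=cal(n);v,u=np.mgrid[:d.shape[0],:d.shape[1]]
    P=np.stack([(u-K[0,2])/K[0,0]*d,(v-K[1,2])/K[1,1]*d,d],-1)
    return P@T[:3,:3].T+T[:3,3]
def ray(n,uv):
    K,T=cal(n);r=T[:3,:3]@np.array([(uv[0]-K[0,2])/K[0,0],(uv[1]-K[1,2])/K[1,1],1]);return T[:3,3],r/np.linalg.norm(r)
def onz(n,uv,z):
    o,r=ray(n,uv);return o+r*(z-o[2])/r[2]
def two(a,b):
    o1,r1=ray("side",a);o2,r2=ray("top",b)
    A=np.stack([r1,-r2],1);t=np.linalg.lstsq(A,o2-o1,rcond=None)[0]
    p,q=o1+t[0]*r1,o2+t[1]*r2;return (p+q)/2,np.linalg.norm(p-q)
def proj(n,X):
    K,T=cal(n);x=np.linalg.inv(T)@np.append(X,1);x=K@x[:3];return x[:2]/x[2]
E
python3 - <<'E'
from h import *
for n in ["side","top"]:
    z=np.load(f"{n}0.npz");p,d=z['p'],z['d'];W=cloud(n,d)
    hsv=cv2.cvtColor(p,cv2.COLOR_RGB2HSV)
    m=cv2.inRange(hsv,(95,120,60),(120,255,255))
    k,l,s,c=cv2.connectedComponentsWithStats(m)
    for i in range(1,k):
        if s[i,4]>10:
            q=W[(l==i)&(d>0)]; print(n,c[i].round(1),s[i].tolist(),q.mean(0).round(3),'zmax',q[:,2].max().round(3))
    crop={"side":(90,140,360,300),"top":(140,140,350,290)}[n];a,b,e,f=crop
    im=cv2.resize(p[b:f,a:e],None,fx=800/(e-a) if n=="top" else 2.96,fy=800/(e-a) if n=="top" else 2.96,interpolation=cv2.INTER_CUBIC)
    cv2.imwrite(f"pics/{n}0c.png",im[:600,:,::-1])
E
```

```text
side [255.1 160. ] [248, 153, 15, 15, 200] [0.725 0.104 0.138] zmax 0.149
side [270.6 180. ] [263, 173, 16, 15, 223] [0.73  0.021 0.113] zmax 0.124
side [490.5 200.1] [489, 198, 4, 5, 15] [ 1.122 -0.277  0.118] zmax 0.122
side [506.9 203.1] [501, 198, 11, 13, 32] [ 1.121 -0.319  0.128] zmax 0.135
side [216.4 227.9] [212, 224, 9, 9, 71] [ 0.511 -0.214  0.138] zmax 0.144
side [261.5 230.1] [258, 226, 8, 9, 66] [ 0.605 -0.208  0.111] zmax 0.117
side [278.9 252.2] [275, 248, 9, 10, 78] [ 0.604 -0.288  0.106] zmax 0.11
side [149.4 261.3] [147, 258, 6, 8, 46] [ 0.407 -0.076  0.012] zmax 0.019
side [460.8 270. ] [459, 268, 4, 5, 12] [ 1.031 -0.316 -0.016] zmax -0.011
top [307.4   5.4] [295, 0, 31, 13, 218] [ 1.13  -0.313  0.132] zmax 0.142
top [321.2   2.5] [318, 1, 7, 4, 20] [ 1.141 -0.354  0.125] zmax 0.129
top [193.3 158. ] [185, 149, 17, 19, 241] [0.731 0.027 0.121] zmax 0.127
top [156.6 160.2] [148, 151, 18, 19, 264] [0.726 0.11  0.145] zmax 0.153
top [326.  195.6] [323, 192, 7, 8, 42] [ 0.604 -0.285  0.11 ] zmax 0.113
top [293.7 198.1] [291, 195, 7, 7, 37] [ 0.605 -0.205  0.116] zmax 0.12
top [304.3 235.9] [301, 233, 7, 7, 41] [ 0.509 -0.213  0.144] zmax 0.147
top [247.8 288. ] [245, 286, 7, 5, 33] [ 0.407 -0.071  0.017] zmax 0.022
```

```bash
python3 - <<'E'
from h import *
z=np.load("top0.npz");d=z['d'];W=cloud("top",d)
# table
q=W[250:310,255:300].reshape(-1,3);print('table z',np.median(q[:,2]))
# rack top
reg=np.zeros(d.shape,bool);reg[185:260,270:320]=1
m=reg&(abs(W[...,2]-.065)<.006);q=W[m];c,sz,a=cv2.minAreaRect(q[:,:2].astype(np.float32));print('rack',c,sz,a,m.sum(),np.median(q[:,2]))
# spinner base
reg[:]=0;reg[195:280,150:235]=1
m=reg&(abs(W[...,2]-.017)<.005);q=W[m];print('base',cv2.minAreaRect(q[:,:2].astype(np.float32)),m.sum(),np.median(q[:,2]))
m=reg&(abs(W[...,2]-.047)<.004);q=W[m];print('box',cv2.minAreaRect(q[:,:2].astype(np.float32)),m.sum())
m=reg&(W[...,2]>.13);q=W[m];print('high',q.min(0),q.max(0),q.mean(0),m.sum())
E
```

```text
table z 0.0008768496485781485
rack (0.5630349516868591, -0.20933112502098083) (0.15889199078083038, 0.056572411209344864) 5.17843770980835 1091 0.06388941283401828
base ((0.5622261166572571, 0.06142454966902733), (0.19810014963150024, 0.2212534248828888), 88.09724426269531) 1736 0.01734267468752615
box ((0.5502458214759827, 0.08648417890071869), (0.14197753369808197, 0.05486796051263809), 17.293373107910156) 75
high [ 0.42808442 -0.09451177  0.1303242 ] [0.59999167 0.06934422 0.93995729] [0.56097207 0.02240518 0.19717417] 664
```

View pics/side0c.png

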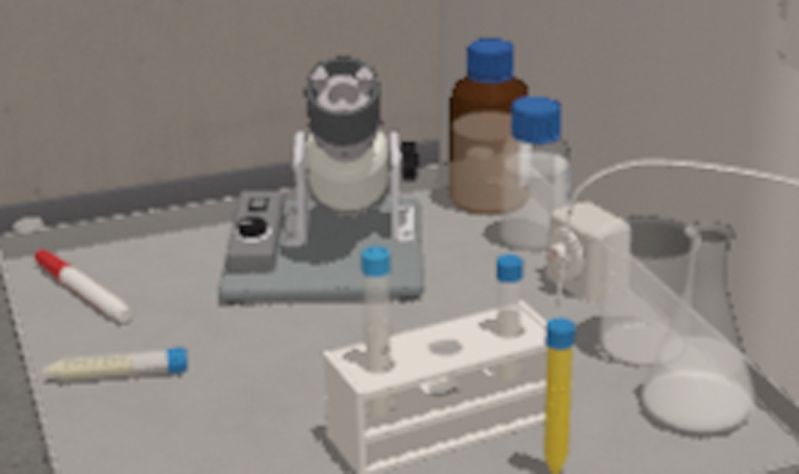

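View pics/top0c.png

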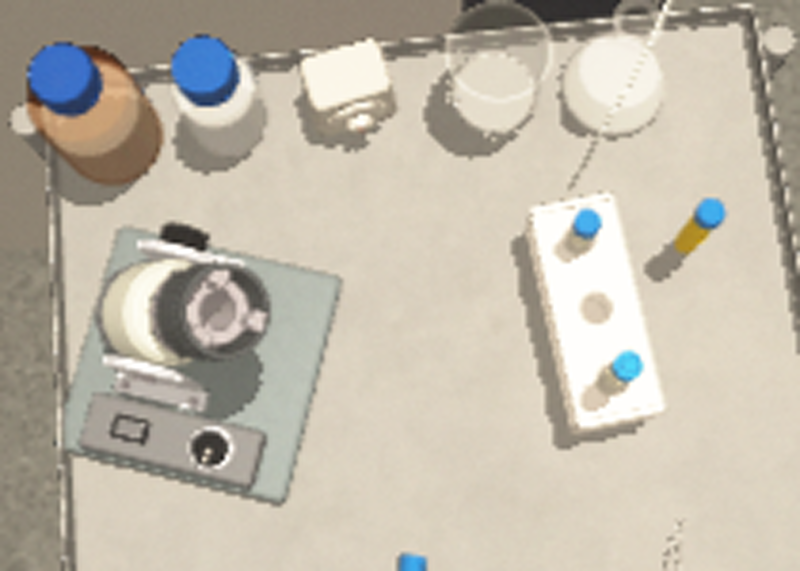

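```bash
python3 - <<'E'
from h import *
z=np.load("top0.npz");p,d=z['p'],z['d'];W=cloud("top",d)
m=((W[...,2]>.010)&(W[...,2]<.06)&(d>0)).astype(np.uint8);m[:195]=0;m[280:]=0;m[:,:150]=0;m[:,235:]=0
m=cv2.morphologyEx(m,cv2.MORPH_OPEN,np.ones((3,3),np.uint8))
k,l,s,c=cv2.connectedComponentsWithStats(m);i=1+np.argmax(s[1:,4]);print(s[i],c[i])
mm=(l==i)
cv2.imwrite("pics/basemask.png",cv2.resize((mm*255).astype(np.uint8)[190:285,145:240],None,fx=5,fy=5))
ys,xs=np.nonzero(mm)
q=np.array([onz("top",(u,v),.017)[:2] for u,v in zip(xs,ys)],np.float32)
r=cv2.minAreaRect(q);print(r,cv2.boxPoints(r))
# chuck face: high points
for n in ["top","side"]:
    z=np.load(f"{n}0.npz");p,d=z['p'],z['d'];W=cloud(n,d)
    sel=(d>0)&(W[...,0]>.4)&(W[...,0]<.68)&(W[...,1]>-.05)&(W[...,1]<.2)&(W[...,2]>.125)&(W[...,2]<.25)
    q=W[sel];print(n,sel.sum(),q.min(0),q.max(0))
    ys,xs=np.nonzero(sel);print(xs.min(),xs.max(),ys.min(),ys.max())
    a,b=xs.min()-6,ys.min()-6
    cr=p[b:ys.max()+12,a:xs.max()+7];im=cv2.resize(cr,None,fx=10,fy=10,interpolation=cv2.INTER_CUBIC);print(a,b,im.shape)
    cv2.imwrite(f"pics/chuck_{n}.png",im[:600,:,::-1])
E
```

```text
[ 155  205   74   67 2402] [195.11573689 243.97626978]
((0.5509969592094421, 0.06542520225048065), (0.16821257770061493, 0.17733393609523773), 70.54403686523438) [[ 0.43937877  0.01565496]
 [ 0.6065866  -0.04341183]
 [ 0.6626152   0.11519545]
 [ 0.49540734  0.17426223]]
top 645 [ 0.53885339 -0.0060771   0.12551478] [0.59999167 0.06934422 0.18282039]
179 210 209 234
173 203 (430, 440, 3)
side 608 [ 0.53877254 -0.00686068  0.12525935] [0.5961355  0.05302173 0.18143861]
193 218 159 186
187 153 (450, 380, 3)
```

View pics/chuck_top.png

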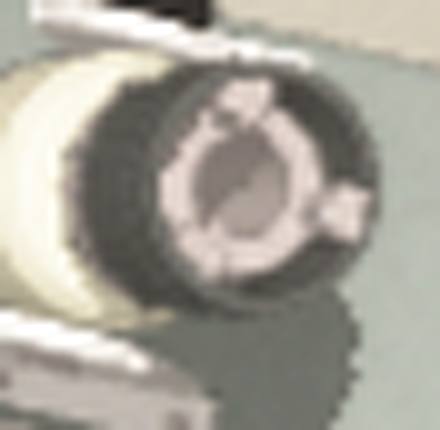

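View pics/chuck_side.png

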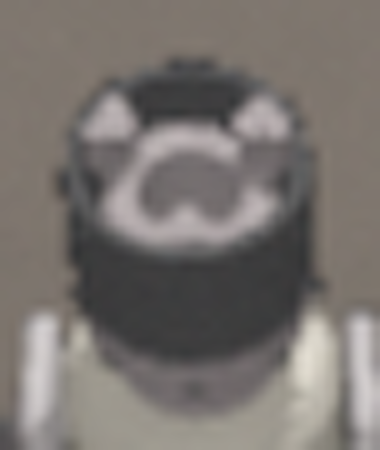

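View pics/basemask.png

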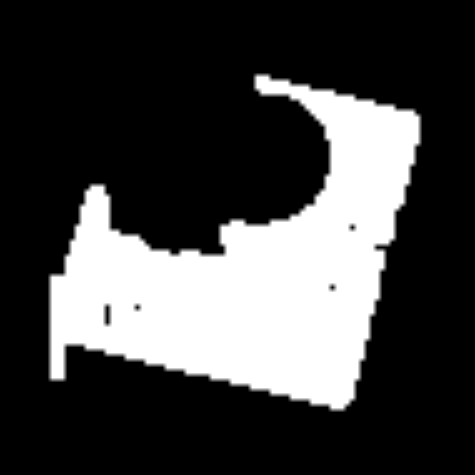

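```bash
python3 - <<'E'
from h import *
z=np.load("top0.npz");p,d=z['p'],z['d']
# base edges (mask crop coords /5 + offset)
f=lambda x,y:(x/5-.5+145,y/5-.5+190)
for a,b in [((80,348),(335,408)),((418,118),(352,402)),((268,76),(412,112))]:
    A,B=onz("top",f(*a),.017),onz("top",f(*b),.017);v=(B-A)[:2];print('edge',A.round(4)[:2],B.round(4)[:2],np.degrees(np.arctan2(v[1],v[0])),np.linalg.norm(v))
c,e=two((190/10-.5+187,160/10-.5+153),(268/10-.5+173,188/10-.5+203));print('rim tri',c,e)
pts=[]
for n in ["top","side"]:
    z=np.load(f"{n}0.npz");p,d=z['p'].astype(int),z['d'];W=cloud(n,d)
    sel=(d>0)&(W[...,0]>.4)&(W[...,0]<.68)&(W[...,1]>-.05)&(W[...,1]<.2)&(W[...,2]>.145)&(W[...,2]<.25)&(p.sum(2)>360)
    ys,xs=np.nonzero(sel);print(n,sel.sum(),xs.min(),xs.max(),ys.min(),ys.max())
    q=W[sel]
    for it in range(4):
        m=q.mean(0);nn=np.linalg.svd(q-m)[2][2];nn*=np.sign(nn[2]);r=(q-m)@nn;q=q[abs(r)<max(.003,2*r.std())] if it<3 else q
    print(len(q),'mean',m,'n',nn,'tilt',np.degrees(np.arccos(nn[2])),'dir',np.degrees(np.arctan2(nn[1],nn[0])),r.std())
    # sleeve + face silhouette: pixels near plane -> outer rim
    s=(d>0)&(abs((W-m)@nn)<.004)&(np.linalg.norm(W-m,axis=-1)<.045)
    Q=W[s];u=np.cross(nn,[0,0,1]);u/=np.linalg.norm(u);v=np.cross(nn,u)
    ab=np.stack([(Q-m)@u,(Q-m)@v],1).astype(np.float32)
    cc,rr=cv2.minEnclosingCircle(ab);el=cv2.fitEllipse(cv2.convexHull(ab))
    print('circle c',m+cc[0]*u+cc[1]*v,rr,'ell',m+el[0][0]*u+el[0][1]*v,el[1])
E
```

```text
edge [0.5038 0.1453] [0.4592 0.0167] -109.13650707951165 0.1361779972698652
edge [ 0.6048 -0.0394] [0.4612 0.0078] 161.79699332425264 0.15112352559101297
edge [0.6364 0.0384] [ 0.6084 -0.0366] -110.50040976105963 0.08005184303430327
rim tri [0.56521672 0.01677962 0.16673954] 0.0009611194270393086
top 227 180 210 209 230
219 mean [0.56719377 0.01919607 0.16050631] n [-0.1746928  -0.52950451  0.83012493] tilt 33.88842636609939 dir -108.25862690385405 0.007143042059300861
circle c [0.5657793  0.0241698  0.16338119] 0.02876855432987213 ell [0.56638026 0.02334374 0.16298075] (0.053578320890665054, 0.05581017956137657)
side 142 195 215 162 177
139 mean [0.56734795 0.02522721 0.16123149] n [-0.10741008 -0.33480011  0.9361474 ] tilt 20.585686589299144 dir -107.78720344862789 0.0068531829332912665
circle c [0.56654332 0.02083225 0.15956737] 0.029355904087424278 ell [0.56621071 0.02070282 0.15948292] (0.0541020929813385, 0.058700013905763626)
```

```bash
cat >> h.py <<'E'
def axis(az=-109.,tilt=33.):
    a,t=np.radians(az),np.radians(tilt);return np.array([np.sin(t)*np.cos(a),np.sin(t)*np.sin(a),np.cos(t)])
E
python3 - <<'E'
from h import *
C=np.array([.565,.0168,.168]);n=axis();u=np.cross(n,[0,0,1]);u/=np.linalg.norm(u);v=np.cross(n,u)
for nm in ["top","side"]:
    p=np.load(f"{nm}0.npz")['p'];c0=proj(nm,C).round().astype(int)-22
    im=cv2.resize(p[c0[1]:c0[1]+50,c0[0]:c0[0]+50],None,fx=12,fy=12,interpolation=cv2.INTER_CUBIC)
    for z,r,col in [(0,.0285,(255,0,0)),(-.001,.0125,(0,255,0)),(-.044,.0285,(255,0,255)),(-.078,.034,(0,0,255)),(-.047,.0275,(255,255,0))]:
        pts=np.array([(proj(nm,C+n*z+r*(np.cos(t)*u+np.sin(t)*v))-c0+.5)*12 for t in np.linspace(0,2*np.pi,60)])
        cv2.polylines(im,[pts.round().astype(np.int32)],True,col,1)
    cv2.imwrite(f"pics/ov_{nm}.png",im[:,:,::-1])
E
```

```text
Traceback (most recent call last):
  File "h.py", line 18, in proj
    K,T=cal(n);x=np.linalg.inv(T)@np.append(X,1);x=K@x[:3];return x[:2]/x[2]
        ~~~^^^
  File "h.py", line 4, in cal
    c=get_calibration(n);return np.array(c["intrinsics"]),np.array(c["world_from_camera"])
ValueError: time passes only in moves, steps and waits
```

View pics/ov_top.png

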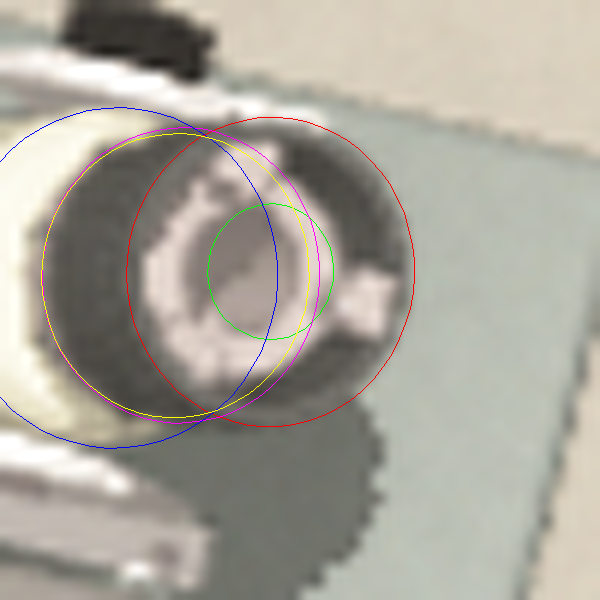

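```bash
python3 - <<'E'
import pickle
from plant import get_calibration
import numpy as np
pickle.dump({n:[np.array(get_calibration(n)[k]) for k in("intrinsics","world_from_camera")] for n in("side","top")},open("cal.pkl","wb"))
s=open("h.py").read()
s=s.replace('''    c=get_calibration(n);return np.array(c["intrinsics"]),np.array(c["world_from_camera"])''','''    return CAL[n]''').replace("def cal","import pickle\nCAL=pickle.load(open('cal.pkl','rb'))\ndef cal",1)
s+='''
def overlay(nm,p,C,n,out,extra=[]):
    u=np.cross(n,[0,0,1]);u/=np.linalg.norm(u);v=np.cross(n,u)
    c0=proj(nm,C).round().astype(int)-24
    im=cv2.resize(p[c0[1]:c0[1]+50,c0[0]:c0[0]+50],None,fx=12,fy=12,interpolation=cv2.INTER_CUBIC)
    for z,r,col in [(-.001,.0285,(255,0,0)),(-.044,.0285,(255,0,255)),(-.078,.034,(0,0,255)),*extra]:
        pts=np.array([(proj(nm,C+n*z+r*(np.cos(t)*u+np.sin(t)*v))-c0+.5)*12 for t in np.linspace(0,2*np.pi,60)])
        cv2.polylines(im,[pts.round().astype(np.int32)],True,col,1)
    cv2.imwrite(out,im[:,:,::-1])
'''
open("h.py","w").write(s)
from h import *
C=np.array([.565,.0175,.168])
for nm in ["top","side"]: overlay(nm,np.load(f"{nm}0.npz")['p'],C,axis(),f"pics/ov2_{nm}.png")
print(observe()['time_s'])
E
```

```text
0.1
```

View pics/ov2_top.png

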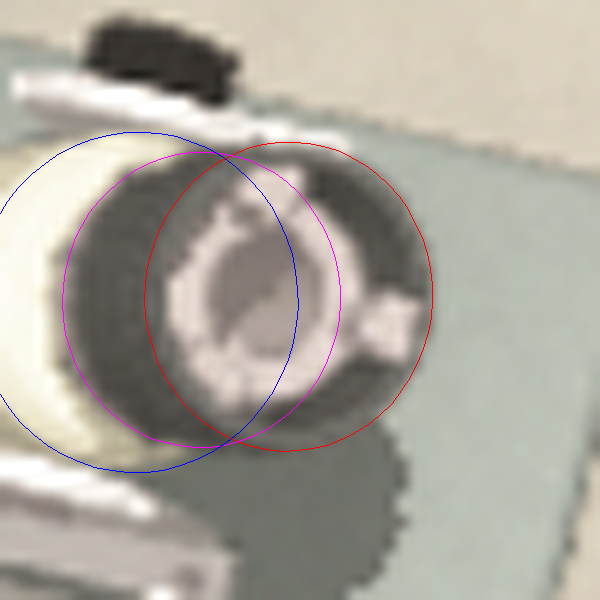

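View pics/ov2_side.png

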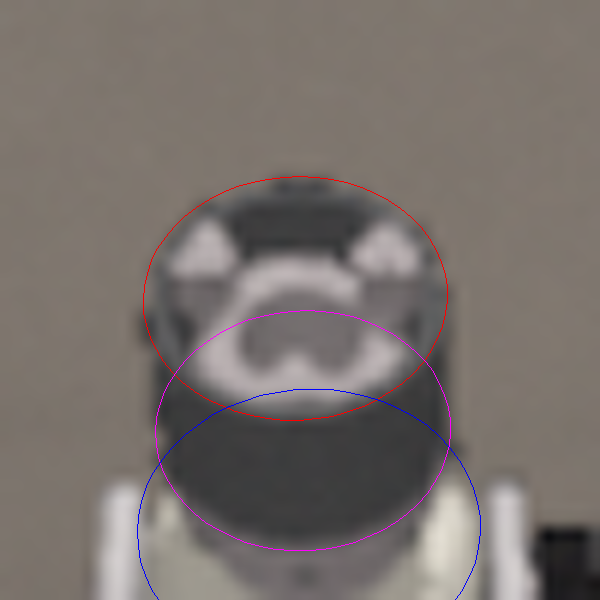

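Overlays agree with the rim and sleeve in both views to about 1 mm. Next: tube position refined, yoke clearance and IK.

```bash
cat >> h.py <<'E'
from scipy.spatial.transform import Rotation as R
C0=np.array([.5652,.0177,.168]);N=axis()
U=np.cross([0,0,1.],N);U/=np.linalg.norm(U)   # horizontal, perp. to axis
def ori(X,Yref,roll=0):
    X=np.array(X,float);X/=np.linalg.norm(X);Y=np.array(Yref,float);Y-=X*(X@Y);Y/=np.linalg.norm(Y)
    M=np.stack([X,Y,np.cross(X,Y)],1);M=M@R.from_euler('x',roll).as_matrix();return R.from_matrix(M).as_euler('xyz')
E
python3 - <<'E'
from h import *
print('tri caps',two((261.5,230.1),(293.7,198.1)),two((216.4,227.9),(304.3,235.9)))
print('top ray at .116',onz("top",(293.7,198.1),.1135),'side ray',onz("side",(261.5,230.1),.109))
for n in["top","side"]:
    d=np.load(f"{n}0.npz")['d'];W=cloud(n,d);q=(W-C0);z=q@N;r=np.linalg.norm(q-z[...,None]*N,axis=-1)
    m=(d>0)&(r>.034)&(r<.075)&(z>-.085);k=q[m];zz=z[m];print(n,m.sum())
    if m.sum():
        V=np.cross(N,U);o=np.argsort(-zz)[:12]
        for i in o: print('z',zz[i].round(3),'u',(k[i]@U).round(3),'v',(k[i]@V).round(3),'zw',(k[i]+C0)[2].round(3))
print('N',N,'U',U)
for yr in [(1,0,0),(0,1,0),(1,.5,0),(1,-.5,0)]:
    for s in (1,-1):
        q=inverse_kinematics([.605,-.2065,.20],ori([0,0,-1],np.array(yr)*s));print('rack',yr,s,None if q is None else np.round(q,2))
for off in(.15,.006,-.031):
  for roll in np.arange(0,2*np.pi,np.pi/6):
    q=inverse_kinematics(C0+N*off,ori(-N,U,roll));print(off,round(roll,2),None if q is None else np.round(q,2))
E
```

```text
tri caps (array([ 0.60595782, -0.20605892,  0.11058401]), np.float64(0.00019936519440130824)) (array([ 0.5103612 , -0.21453889,  0.1378262 ]), np.float64(0.0007307534860590083))
top ray at .116 [ 0.60542974 -0.20569824  0.1135    ] side ray [ 0.6071009  -0.20330733  0.109     ]
top 56
z -0.08 u 0.038 v 0.003 zw 0.103
z -0.08 u 0.036 v -0.006 zw 0.098
z -0.08 u 0.039 v -0.0 zw 0.101
z -0.08 u -0.041 v 0.0 zw 0.101
z -0.08 u 0.038 v 0.005 zw 0.103
z -0.081 u -0.038 v 0.001 zw 0.101
z -0.081 u 0.04 v 0.005 zw 0.103
z -0.081 u -0.038 v -0.001 zw 0.1
z -0.081 u 0.037 v 0.007 zw 0.104
z -0.081 u -0.037 v 0.006 zw 0.104
z -0.081 u -0.035 v -0.001 zw 0.1
z -0.081 u 0.039 v 0.01 zw 0.106
side 45
z -0.078 u 0.016 v -0.03 zw 0.086
z -0.08 u -0.003 v -0.035 zw 0.082
z -0.08 u -0.039 v 0.0 zw 0.101
z -0.081 u 0.039 v -0.021 zw 0.089
z -0.081 u 0.028 v -0.023 zw 0.087
z -0.081 u 0.042 v -0.003 zw 0.098
z -0.081 u 0.042 v 0.002 zw 0.101
z -0.081 u -0.034 v -0.004 zw 0.097
z -0.081 u 0.042 v -0.0 zw 0.1
z -0.082 u 0.037 v 0.003 zw 0.101
z -0.082 u 0.037 v -0.009 zw 0.095
z -0.082 u 0.016 v -0.031 zw
[... 1467 characters left out ...]
[-0.45  0.1   1.88  0.6   1.29 -0.85]
-0.031 0.0 [-0.41  0.15  1.9   0.62  1.22 -0.33]
-0.031 0.52 [-0.41  0.15  1.9   0.62  1.22  0.19]
-0.031 1.05 [-0.41  0.15  1.9   0.62  1.22  0.71]
-0.031 1.57 [-0.41  0.15  1.9   0.62  1.22  1.24]
-0.031 2.09 [-0.41  0.15  1.9   0.62  1.22  1.76]
-0.031 2.62 [-0.41  0.15  1.9   0.62  1.22  2.28]
-0.031 3.14 None
-0.031 3.67 None
-0.031 4.19 [-0.41  0.15  1.9   0.62  1.22 -2.43]
-0.031 4.71 [-0.41  0.15  1.9   0.62  1.22 -1.91]
-0.031 5.24 [-0.41  0.15  1.9   0.62  1.22 -1.38]
-0.031 5.76 [-0.41  0.15  1.9   0.62  1.22 -0.86]<sys>:0: UserWarning: Gimbal lock detected. Setting third angle to zero since it is not possible to uniquely determine all angles.
```

```bash
python3 - <<'E' 2>/dev/null
from h import *
o=ori([0,0,-1],[1,-.3,0])
T=np.array([.6057,-.206])
movep([*T,.26],o);print(observe()['time_s'])
gripper_to(.045,30)
move_l([*T,.16],feed=.2)
r=move_l([*T,.087],feed=.12,max_force=10);s=observe();print(r,s['eef_pos'],s['ft_force'],s['time_s'])
for n in["side","top"]:
    p,d=get_image(n);c=proj(n,[*T,.11]).astype(int)
    im=p[c[1]-50:c[1]+50,c[0]-60:c[0]+60];cv2.imwrite(f"pics/pre_{n}.png",cv2.resize(im,None,fx=6,fy=6)[:,:,::-1])
E
```

```text
3.2
False [ 0.60639223 -0.20631325  0.08798612] [-0.54676912 -0.20474878  0.77130284] 5.0833
```

View pics/pre_side.png

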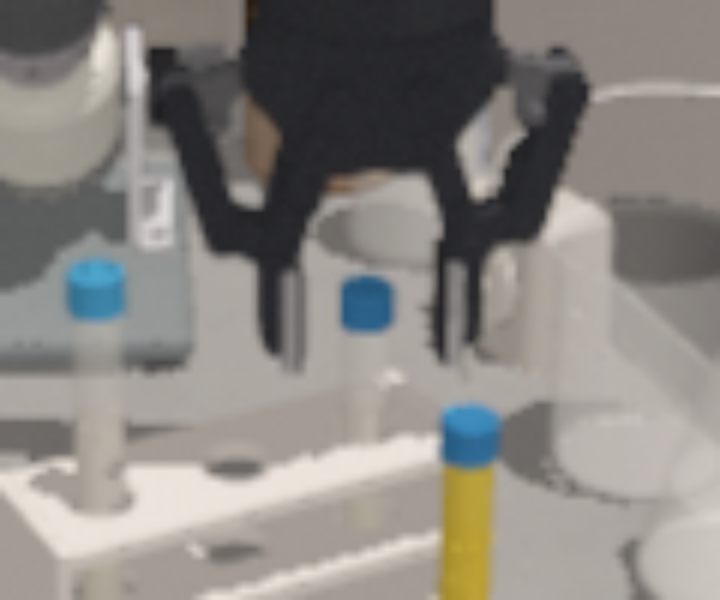

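View pics/pre_top.png

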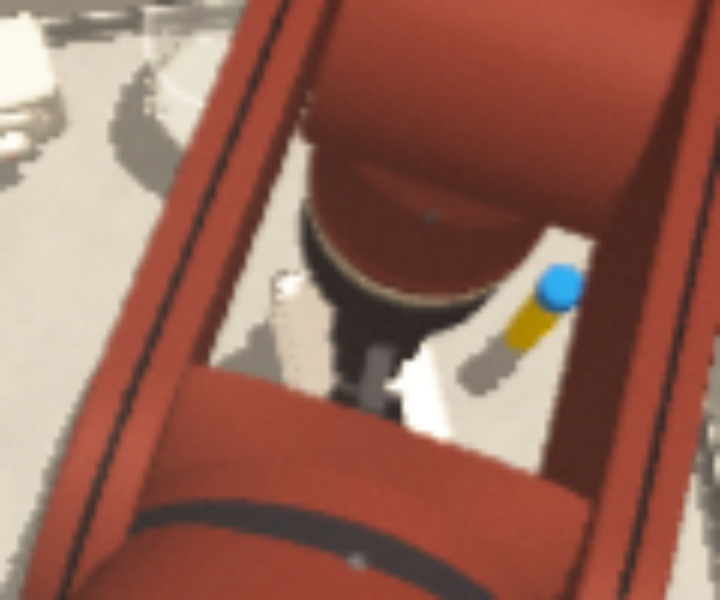

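Side view: pads at x≈292 and 455 straddle the tube at 367, cap between them. So I grip and lift.

```bash
python3 - <<'E' 2>/dev/null
from h import *
a=observe()
gripper_to(.0,25);s=observe();print(s['opening'],s['eef_pos'],(s['ft_force']-a['ft_force']).round(2))
x=s['eef_pos']
r=move_l([.6057,-.206,.235],feed=.15,max_force=15);s=observe();print(r,s['opening'],s['eef_pos'],s['ft_force'].round(2),s['time_s'])
# swing clear toward pre-insert
E
```

```text
0.017525148093041617 [ 0.60617546 -0.20624035  0.08794081] [-0.5  -0.06  3.75]
False 0.017726629730727472 [ 0.60499097 -0.20564623  0.23341523] [ 0.06 -0.49  0.01] 6.6667
```

```bash
python3 - <<'E' 2>/dev/null
from h import *
o=ori(-N,U,0)
P=C0+N*.12
movep(P,o);hold(.1);s=observe();print(s['eef_pos']-P,(R.from_euler('xyz',s['tcp_rot']).as_matrix()[:,0]+N).round(4),s['time_s'])
e=s['eef_pos']
M=R.from_euler('xyz',s['tcp_rot']).as_matrix()
for n in["side","top"]:
    p,d=get_image(n);c=proj(n,C0+N*.03).astype(int)
    im=p[c[1]-50:c[1]+50,c[0]-60:c[0]+60].copy();im=cv2.resize(im,None,fx=6,fy=6,interpolation=cv2.INTER_CUBIC)
    np.savez(f"ins_{n}.npz",p=p,d=d)
    f=lambda X:tuple(((proj(n,X)-c+[60,50]+.5)*6).round().astype(int).tolist())
    cv2.line(im,f(C0-N*.076),f(C0+N*.15),(255,0,0),1); cv2.line(im,f(e),f(e+M[:,0]*.1),(0,255,0),1)
    for k in(.038,.12):
        cv2.circle(im,f(C0+N*k),3,(255,0,255),1)
    cv2.imwrite(f"pics/ins_{n}.png",im[:,:,::-1])
E
```

```text
[ 0.00055384 -0.00069585 -0.00029592] [-0.0004 -0.0015 -0.001 ] 7.475
```

View pics/ins_side.png

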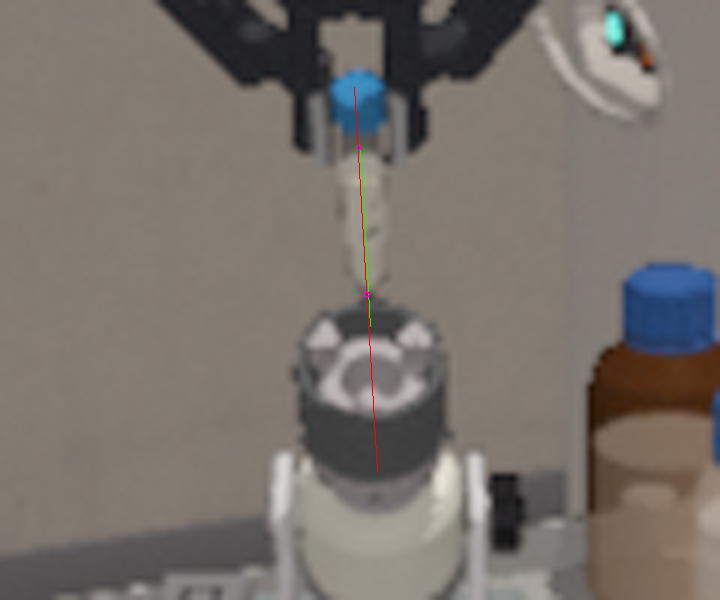

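View pics/ins_top.png

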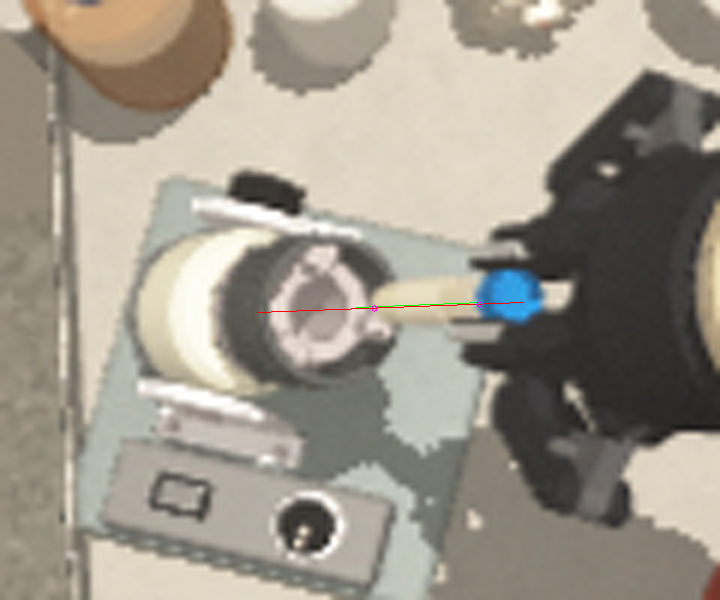

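```bash
python3 - <<'E' 2>/dev/null
from h import *
o=observe();e=o['eef_pos'];M=R.from_euler('xyz',o['tcp_rot']).as_matrix()
for n in["side","top"]:
    p=np.load(f"ins_{n}.npz")['p'];p0=np.load(f"{n}0.npz")['p']
    c=proj(n,C0+N*.05).astype(int);sc=16
    def crop(p):
        return cv2.resize(p[c[1]-18:c[1]+18,c[0]-24:c[0]+24],None,fx=sc,fy=sc,interpolation=cv2.INTER_CUBIC)
    im=crop(p)
    f=lambda X:tuple(((proj(n,X)-c+[24,18]+.5)*sc).round().astype(int).tolist())
    cv2.line(im,f(C0-N*.0),f(C0+N*.12),(255,0,0),1)
    cv2.imwrite(f"pics/insz_{n}.png",im[:,:,::-1])
E
```

```text
(no output)
```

View pics/insz_side.png

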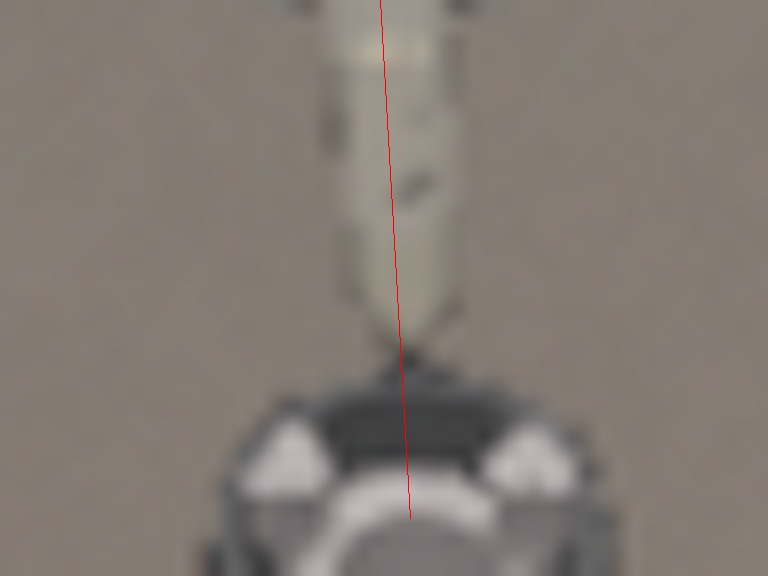

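View pics/insz_top.png

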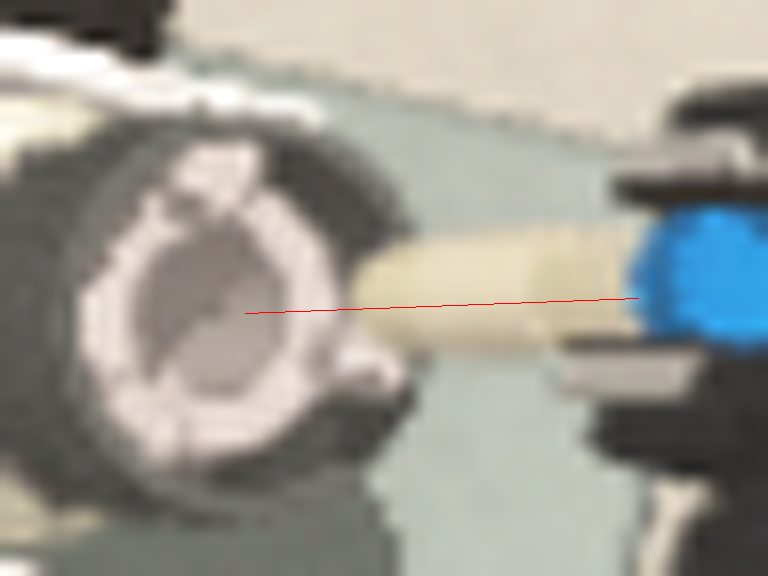

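```bash
python3 - <<'E' 2>/dev/null
from h import *
o=observe();e=o['eef_pos'];M=R.from_euler('xyz',o['tcp_rot']).as_matrix()
V=np.cross(N,U);uv={}
for n in["side","top"]:
    z=np.load(f"ins_{n}.npz");p,d=z['p'],z['d'];hsv=cv2.cvtColor(p,cv2.COLOR_RGB2HSV)
    m=cv2.inRange(hsv,(95,120,60),(120,255,255));c=proj(n,e-M[:,0]*.02);Y,X=np.nonzero(m);k=np.hypot(X-c[0],Y-c[1])<12
    uv[n]=(X[k].mean(),Y[k].mean());print(n,uv[n],k.sum(),c)
    sel=m.astype(bool)&(np.hypot(*(np.indices(m.shape)[::-1]-c[:,None,None]))<12)
    W=cloud(n,d)[sel]; q=W.mean(0)-e; print('depth mean rel tcp U,V,N',(q@U).round(4),(q@V).round(4),(q@N).round(4))
x,er=two(uv["side"],uv["top"]);q=x-e;print('tri rel tcp U,V,N',(q@U).round(4),(q@V).round(4),(q@N).round(4),er)
q=e-(C0+N*.12);print('cmd err U,V,N',q@U,q@V,q@N,V)
E
```

```text
side (np.float64(203.1012658227848), np.float64(125.48101265822785)) 79 [203.04913693 126.5327962 ]
depth mean rel tcp U,V,N 0.0003 -0.0015 0.0249
top (np.float64(228.66666666666666), np.float64(218.81333333333333)) 75 [228.3518695  219.63035263]
depth mean rel tcp U,V,N -0.001 0.0082 0.0369
tri rel tcp U,V,N 0.0007 0.0009 0.0223 0.0011004563939649328
cmd err U,V,N 0.000665362602982832 -0.00027723614076844756 -7.003340782394841e-05 [0.27304443 0.7929786  0.54463904]
```

```bash
cat >> h.py <<'E'
V=np.cross(N,U)
C1=C0-.0007*U-.0004*V
CMD=-.0006*U+.0003*V
def rep(C=C1):
    s=observe();q=s['eef_pos']-C;f=s['ft_force']
    print('t',round(s['time_s'],2),'UVN mm',(1e3*np.array([q@U,q@V,q@N])).round(2),'F UVN',np.round([f@U,f@V,f@N],2),'op',round(s['opening'],4),'tN',round(s['torque']@N,3),'j6',round(s['joint_torque'][5],3));return s
E
python3 - <<'E' 2>/dev/null
from h import *
move_l(C1+CMD+N*.10,feed=.1);rep()
for off in (.075,.055,.03,.012):
    r=move_l(C1+CMD+N*off,feed=.08,max_force=8);rep();print(off,r)
    if r:break
E
```

```text
t 7.92 UVN mm [-1.11  0.19 99.09] F UVN [-0.18 -0.39  0.11] op 0.018 tN 0.031 j6 -0.001
t 8.38 UVN mm [-1.03  0.3  74.33] F UVN [-0.57 -0.04  0.18] op 0.0179 tN -0.032 j6 -0.001
0.075 False
t 8.78 UVN mm [-1.1   0.24 54.25] F UVN [ 0.24 -0.1  -0.23] op 0.0181 tN 0.014 j6 -0.001
0.055 False
t 9.24 UVN mm [-1.1   0.27 29.27] F UVN [0.25 0.6  0.  ] op 0.0179 tN -0.02 j6 -0.001
0.03 False
t 9.62 UVN mm [-1.15  0.21 11.22] F UVN [ 0.49 -0.85 -0.52] op 0.0178 tN -0.008 j6 -0.003
0.012 False
```

```bash
python3 - <<'E' 2>/dev/null
from h import *
r=move_l(C1+N*.000,feed=.03,max_force=6);print(r);hold(.1);rep()
E
```

```text
True
t 10.04 UVN mm [0.5  0.03 5.41] F UVN [-0.52  0.03  5.63] op 0.018 tN -0.056 j6 0.001
```

Contact with the stop came at TCP +5.4 mm, against about +5.9 expected, so the tube is seated. Release, retreat, and look.

```bash
python3 - <<'E' 2>/dev/null
from h import *
gripper_to(.045);rep()
move_l(C1+N*.06,feed=.15);rep()
gripper_to(.085)
q=list(observe()['q']);print(np.round(q,3))
for n in["side","top"]:
    p,d=get_image(n);c=proj(n,C0+N*.02).astype(int);np.savez(f"ld_{n}.npz",p=p,d=d)
    im=cv2.resize(p[c[1]-36:c[1]+36,c[0]-48:c[0]+48],None,fx=8,fy=8,interpolation=cv2.INTER_CUBIC)
    f=lambda X:tuple(((proj(n,X)-c+[48,36]+.5)*8).round().astype(int).tolist())
    cv2.line(im,f(C0-N*.0),f(C0+N*.034),(255,0,0),1)
    cv2.imwrite(f"pics/ld_{n}.png",im[:,:,::-1])
E
```

```text
t 10.42 UVN mm [-0.53 -0.31  4.36] F UVN [ 0.27 -0.27  0.44] op 0.045 tN 0.011 j6 0.0
t 10.93 UVN mm [ 1.000e-02 -1.800e-01  5.986e+01] F UVN [-0.7  -0.54  0.64] op 0.045 tN 0.024 j6 0.002
[-0.507  0.048  1.847  0.576  1.393 -0.323]
```

View pics/ld_side.png

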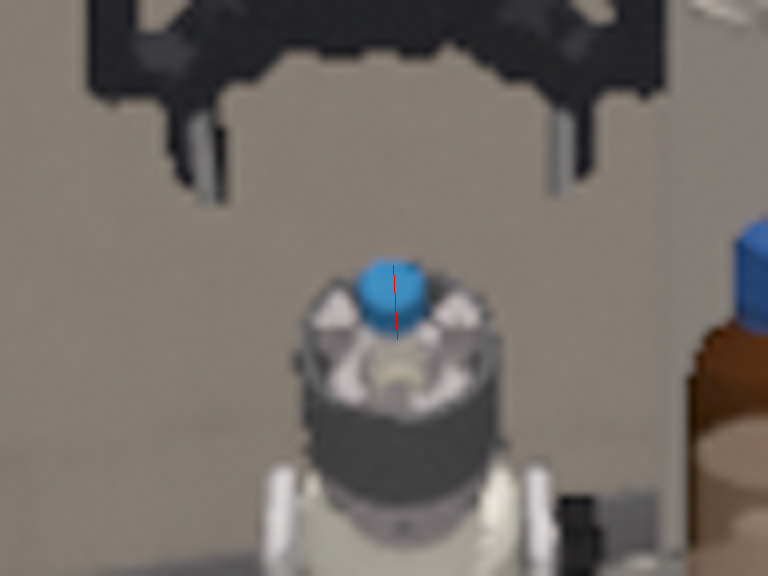

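View pics/ld_top.png

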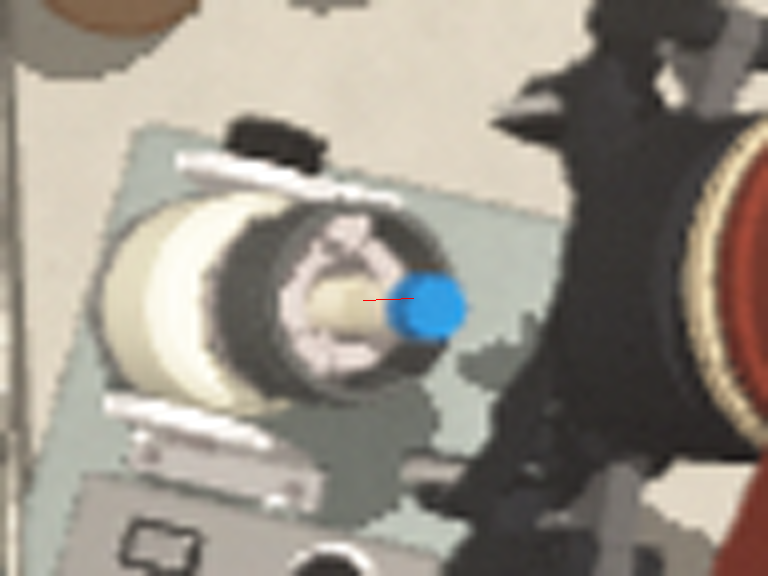

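The tube is seated in the chuck, cap outward at (390,295) side and (427,306) top. It leans slightly downhill because the jaws are still open. Now I grip the sleeve, starting with q6 at its low end so that one long stroke covers the whole turn.

```bash
python3 - <<'E' 2>/dev/null
from h import *
q=list(observe()['q']);q[5]=-2.55;set_joints(q);s=rep()
o=s['tcp_rot']
print(inverse_kinematics(C1-N*.031,ori(-N,U,-2.55+.323)))
r=move_l(C1-N*.0,feed=.15,max_force=8);print(r);rep()
r=move_l(C1-N*.031,feed=.08,rotation=ori(-N,U,-2.55+.323),max_force=8);print(r);rep()
gripper_to(.0,20);rep()
E
```

```text
t 13.43 UVN mm [-2.000e-02  4.000e-02  5.989e+01] F UVN [-0.57 -0.37 -1.36] op 0.0852 tN -0.01 j6 -0.01
[-0.41368128  0.14579984  1.89877534  0.61608292  1.2207775  -2.5629431 ]
False
t 13.98 UVN mm [0.03 0.19 0.13] F UVN [-0.41  0.18  0.93] op 0.0852 tN -0.035 j6 -0.001
False
t 14.52 UVN mm [ -0.41  -0.05 -31.55] F UVN [ 0.25 -0.09 -0.01] op 0.0851 tN 0.022 j6 -0.003
t 14.91 UVN mm [  0.06   0.57 -30.34] F UVN [-2.9   2.59  6.22] op 0.0556 tN -0.24 j6 -0.221
```

```bash
cat >> h.py <<'E'
import json
def step(dq,tag=''):
    q=list(QC);q[5]+=dq
E
cat > turn.py <<'E'
from h import *
import sys
def turn(q0,start,stop,d,log):
    a=start
    while a<stop-1e-9:
        a=min(a+d,stop);q=list(q0);q[5]=a;set_joints(q);hold(.05);s=observe();f=s['ft_force'];e=s['eef_pos']-C1
        log.append([s['time_s'],a,s['q'][5],s['torque']@N,s['joint_torque'][5],f@U,f@V,f@N,s['opening'],e@U*1e3,e@V*1e3,e@N*1e3]);print(np.round(log[-1],3).tolist(),flush=True)
E
python3 - <<'E' 2>/dev/null
from turn import *
gripper_to(.0,60);s=rep();q=list(s['q']);print(np.round(q,3))
log=[];json.dump(q,open('q0.json','w'))
turn(q,q[5],q[5]+.4,.1,log);np.save('log1.npy',log)
E
```

```text
t 15.12 UVN mm [  0.04   0.56 -30.06] F UVN [-4.51  0.71  7.15] op 0.055 tN -0.147 j6 -0.156
[-0.414  0.145  1.898  0.616  1.223 -2.563]
[15.425, -2.463, -2.465, -0.273, -0.153, -1.275, 1.647, 1.466, 0.054, 0.027, 0.63, -29.978]
[15.725, -2.363, -2.367, -0.199, -0.149, -1.421, 1.474, 1.797, 0.055, 0.005, 0.621, -30.004]
[16.025, -2.263, -2.267, -0.182, -0.142, -2.452, 0.654, 2.592, 0.055, -0.02, 0.625, -30.021]
[16.325, -2.163, -2.167, -0.219, -0.138, -2.018, 1.181, 3.046, 0.055, -0.03, 0.65, -30.034]
```

```bash
python3 - <<'E' 2>/dev/null
from turn import *
q=json.load(open('q0.json'));log=[]
turn(q,-2.163,-1.363,.1,log);np.save('log2.npy',log)
E
```

```text
[16.625, -2.063, -2.067, -0.159, -0.137, -3.531, 1.024, 3.733, 0.055, -0.012, 0.687, -30.004]
[16.925, -1.963, -1.967, -0.16, -0.135, -3.013, 0.395, 4.063, 0.055, -0.004, 0.698, -29.998]
[17.225, -1.863, -1.867, -0.14, -0.134, -3.637, 2.043, 4.673, 0.054, -0.011, 0.678, -30.024]
[17.525, -1.763, -1.767, -0.208, -0.134, -4.761, 2.184, 4.907, 0.054, 0.005, 0.7, -30.026]
[17.825, -1.663, -1.668, -0.277, -0.183, -4.678, 2.177, 3.756, 0.054, 0.014, 0.721, -30.023]
[18.125, -1.563, -1.569, -0.237, -0.188, -5.815, 2.166, 5.334, 0.055, -0.016, 0.772, -30.054]
[18.425, -1.463, -1.469, -0.245, -0.193, -4.517, 2.183, 4.803, 0.054, 0.025, 0.777, -30.026]
[18.725, -1.363, -1.369, -0.2, -0.192, -5.825, 2.376, 4.799, 0.055, 0.028, 0.773, -30.044]
```

```bash
python3 - <<'E' 2>/dev/null
from turn import *
q=json.load(open('q0.json'));log=[];a=-1.363
while a<-.4:
    turn(q,a,a+.1,.1,log);a+=.1
    if log[-1][4]<-.25: break
np.save('log3.npy',log)
E
```

```text
[19.025, -1.263, -1.269, -0.286, -0.192, -6.65, 2.651, 4.984, 0.054, 0.059, 0.789, -30.034]
[19.325, -1.163, -1.169, -0.273, -0.192, -5.144, 2.061, 3.679, 0.055, 0.091, 0.818, -30.037]
[19.625, -1.063, -1.069, -0.203, -0.193, -6.541, 2.129, 5.112, 0.054, 0.11, 0.844, -30.024]
[19.925, -0.963, -0.969, -0.238, -0.193, -7.006, 1.81, 4.676, 0.055, 0.109, 0.83, -30.047]
[20.225, -0.863, -0.869, -0.222, -0.194, -7.318, 3.233, 3.984, 0.055, 0.155, 0.81, -30.024]
[20.525, -0.763, -0.769, -0.23, -0.194, -7.967, 4.052, 4.844, 0.054, 0.138, 0.845, -30.059]
[20.825, -0.663, -0.669, -0.292, -0.195, -7.265, 2.737, 3.416, 0.054, 0.168, 0.82, -30.048]
[21.125, -0.563, -0.569, -0.285, -0.196, -8.03, 3.589, 4.647, 0.054, 0.2, 0.833, -30.033]
[21.425, -0.463, -0.469, -0.202, -0.197, -7.939, 4.157, 4.36, 0.055, 0.25, 0.833, -30.028]
[21.725, -0.363, -0.369, -0.226, -0.198, -7.91, 4.2, 3.762, 0.055, 0.245, 0.848, -30.032]
```

```bash
python3 - <<'E' 2>/dev/null
from turn import *
q=json.load(open('q0.json'));log=[];a=-.363
while a<.1:
    turn(q,a,a+.08,.08,log);a+=.08
    if log[-1][4]<-.26: break
np.save('log4.npy',log)
for n in["side","top"]:
    p,d=get_image(n);c=proj(n,C0+N*.02).astype(int);np.savez(f"tn_{n}.npz",p=p,d=d)
    cv2.imwrite(f"pics/tn_{n}.png",cv2.resize(p[c[1]-36:c[1]+36,c[0]-48:c[0]+48],None,fx=8,fy=8,interpolation=cv2.INTER_CUBIC)[:,:,::-1])
E
```

```text
[22.025, -0.283, -0.289, -0.276, -0.21, -8.595, 4.717, 3.379, 0.055, 0.287, 0.824, -30.021]
[22.325, -0.203, -0.209, -0.198, -0.21, -8.705, 4.648, 3.471, 0.055, 0.28, 0.838, -30.03]
[22.625, -0.123, -0.129, -0.215, -0.204, -8.246, 5.063, 3.445, 0.054, 0.3, 0.793, -30.011]
[22.925, -0.043, -0.049, -0.2, -0.178, -8.156, 5.634, 3.263, 0.055, 0.328, 0.795, -30.0]
[23.225, 0.037, 0.031, -0.212, -0.147, -9.149, 5.969, 2.318, 0.054, 0.326, 0.771, -30.017]
[23.525, 0.117, 0.111, -0.155, -0.114, -7.924, 5.099, 2.587, 0.054, 0.334, 0.774, -30.011]
```

View pics/tn_side.png

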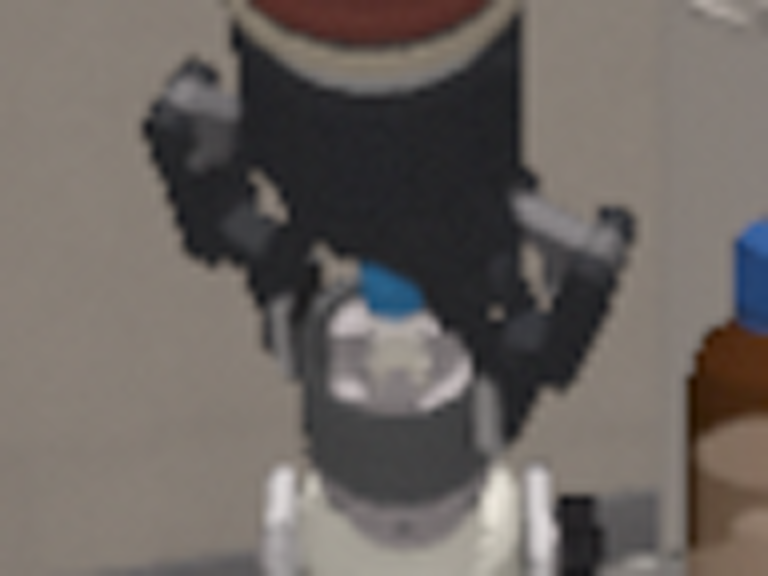

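View pics/tn_top.png

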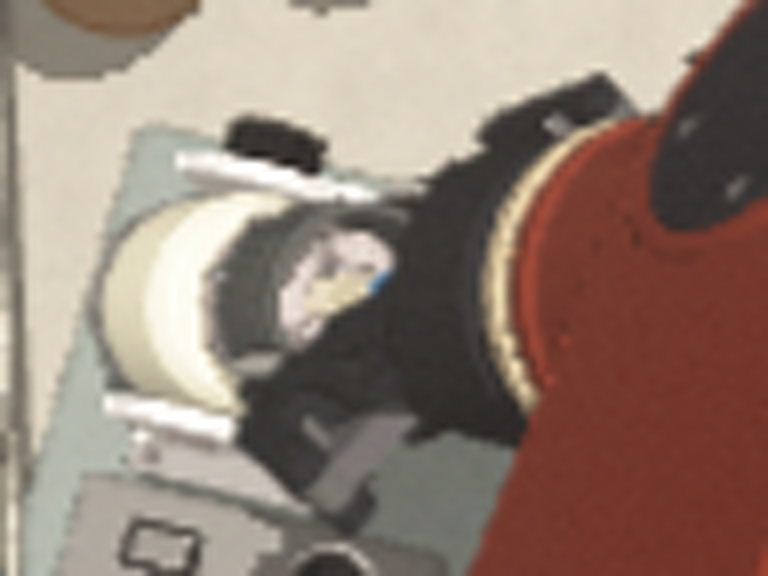

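At-stop q6 torque stayed flat near -0.20 until q6≈-0.13, about 2.44 rad of turn. Since then it has risen at 0.4 N·m/rad, exactly the tube-contact slope. First contact is at q6≈-0.13, so I aim for about 0.4 rad past it.

```bash
python3 - <<'E' 2>/dev/null
from turn import *
q=json.load(open('q0.json'));log=[];a=.117
while a<.27:
    turn(q,a,a+.08,.08,log);a+=.08
    if log[-1][4]>-.04: break
print(np.round(observe()['q'],3))
E
```

```text
[23.925, 0.197, 0.19, -0.139, -0.079, -7.797, 4.696, 3.32, 0.055, 0.324, 0.728, -30.033]
[24.225, 0.277, 0.27, -0.104, -0.043, -8.932, 5.434, 2.19, 0.055, 0.342, 0.732, -30.038]
[-0.413  0.144  1.898  0.616  1.221  0.27 ]
```

Reading is now 0.16 N·m above loose, about 27 N per jaw, and 0.40 rad past contact. Release and retreat.

```bash
python3 - <<'E' 2>/dev/null
from h import *
gripper_to(.085);rep()
move_l(C1+N*.06,feed=.12);move_l(C1+N*.16,feed=.2);rep()
movep([.42,-.15,.33],ori([0,0,-1],[1,-.3,0]));rep()
for n in["side","top"]:
    p,d=get_image(n);np.savez(f"fin_{n}.npz",p=p,d=d);cv2.imwrite(f"pics/fin_{n}_full.png",p[:,:,::-1])
    c=proj(n,C0+N*.02).astype(int)
    im=cv2.resize(p[c[1]-36:c[1]+36,c[0]-48:c[0]+48],None,fx=8,fy=8,interpolation=cv2.INTER_CUBIC)
    f=lambda X:tuple(((proj(n,X)-c+[48,36]+.5)*8).round().astype(int).tolist())
    cv2.line(im,f(C0),f(C0+N*.034),(255,0,0),1)
    cv2.imwrite(f"pics/fin_{n}.png",im[:,:,::-1])
E
```

```text
t 24.64 UVN mm [  0.21   0.21 -30.12] F UVN [-0.3   0.64 -0.33] op 0.0847 tN -0.012 j6 -0.024
t 26.19 UVN mm [ -0.49  -0.37 158.76] F UVN [-0.21 -0.22 -0.95] op 0.0851 tN -0.005 j6 -0.0
t 26.81 UVN mm [-82.26 -83.46 245.93] F UVN [-0.29 -0.39 -0.67] op 0.085 tN 0.045 j6 -0.116
```

View pics/fin_side.png

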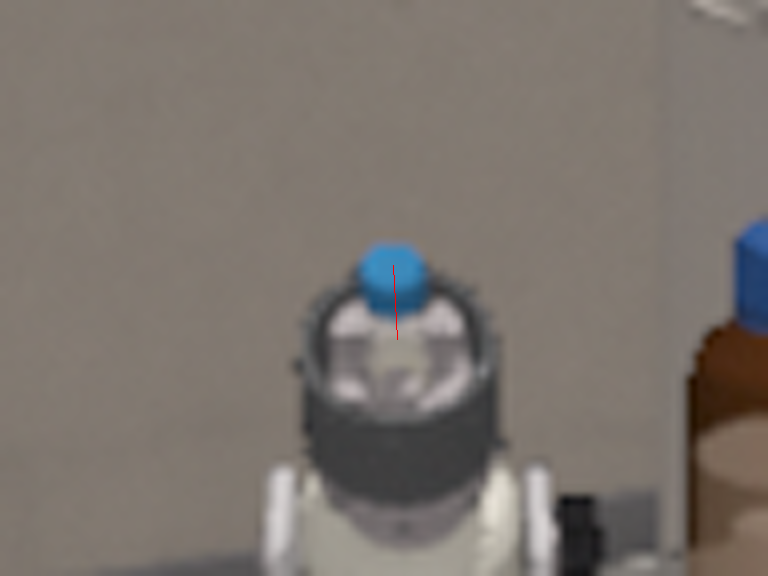

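View pics/fin_top.png

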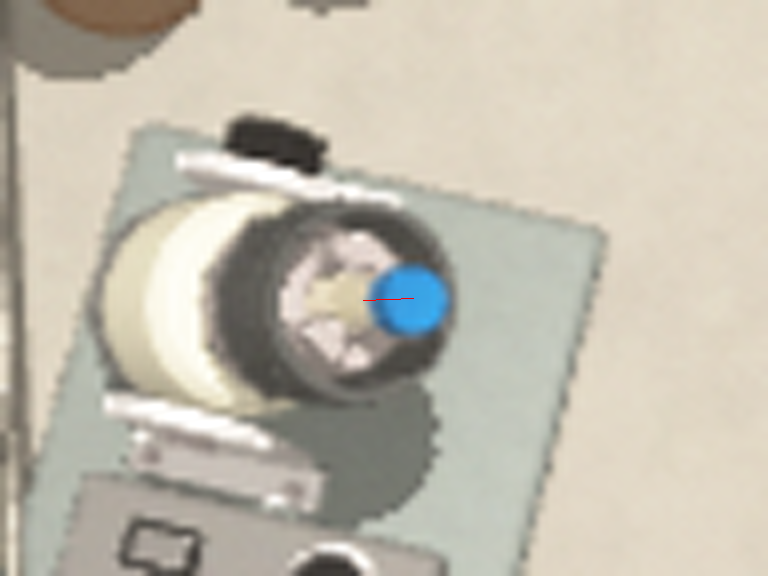

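View pics/fin_side_full.png

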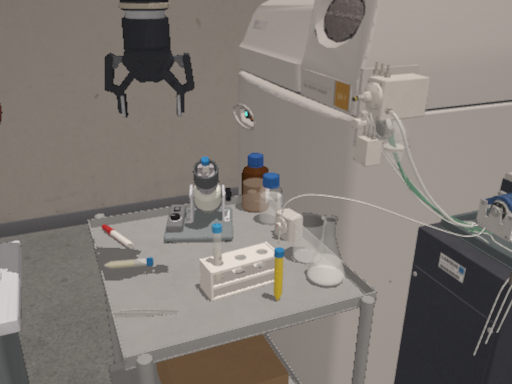

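```bash
python3 - <<'E' 2>/dev/null
from h import *
for tag in("ld","fin"):
    uv={}
    for n in["side","top"]:
        p=np.load(f"{tag}_{n}.npz")['p'];hsv=cv2.cvtColor(p,cv2.COLOR_RGB2HSV)
        m=cv2.inRange(hsv,(95,120,60),(120,255,255));c=proj(n,C0+N*.028);Y,X=np.nonzero(m);k=np.hypot(X-c[0],Y-c[1])<10
        uv[n]=(X[k].mean(),Y[k].mean())
    x,e=two(uv["side"],uv["top"]);q=x-C0;print(tag,'UVN mm',(1e3*np.array([q@U,q@V,q@N])).round(2),'miss',e)
for n in["side","top"]:
    a,b=np.load(f"{n}0.npz")['p'],np.load(f"fin_{n}.npz")['p']
    print(n,[int(np.abs(a[y-8:y+8,x-8:x+8].astype(int)-b[y-8:y+8,x-8:x+8]).max()) for x,y in [tuple(proj(n,X).round().astype(int)) for X in ([.5104,-.2145,.13],[.604,-.286,.1],)]])
E
```

```text
ld UVN mm [-0.25 -7.05 29.06] miss 9.440125693901404e-05
fin UVN mm [-0.15 -1.73 29.13] miss 1.7447603323525942e-05
side [5, 5]
top [213, 16]
```

View pics/fin_top_full.png

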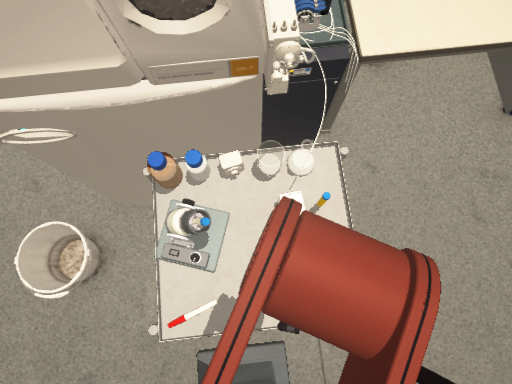

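```bash
python3 -c "
from plant import *
job_done();print(observe()['time_s'])"
```

```text
the job is handed in; nothing more can be done
the job is handed in; nothing more can be done
```

The short tube is in the chuck, cap outward, with the three jaws closed on it. I handed the job in at about 27 s of the 61 s allowed.

- **Loading:** I gripped the tube near its cap and slid it in along the tilted axis until it met the stop. The tool was then 5.4 mm above the face, against about 5.9 mm expected. In the cameras the cap was at the same height after loading and after tightening (29.06 and 29.13 mm).
- **Tightening:** One clockwise stroke of about 2.83 rad was enough, with no regrasp. The holding torque, read at each stop, stayed flat until about 2.44 rad. From there it rose at the expected 0.4 N·m per radian. I stopped 0.40 rad past contact, at about 0.16 N·m above the loose sleeve, or roughly 27 N per jaw.
- **Last checks:** The final pictures show the jaws on the tube, and the tube, which had leaned 7 mm before, now centred. The long tube and the yellow look-alike are unchanged in the side view. The flask and beaker look unmoved in the top view.

**Readings that disagreed or were missing:**
- The torque sign at stops was opposite to what I first expected.
- The loose reading jumped once by 0.05 N·m at about 0.9 rad. It may have been a jaw touching the leaning tube, but I did not confirm it.
- The cap reads about 1 mm high, which is within the camera calibration error.
- In the last top view the arm hid the long tube.
- I did not test the grip by pulling on the tube.

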